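Close the tea jar with its lug-thread lid

ROBOT

A 6-joint arm with a two-finger parallel gripper is mounted at the origin on a cart in front of the work surface, level with it; the furniture and walls round the work are solid. World frame = base frame: x ahead of the robot, y to its left, z up, the work surface at z = 0. Lengths are in m, angles in rad, forces in N, time in s.
With the tool pointing down it reaches from about 0.3 to 0.875 m from the base axis. Payload 4.2 kg.
Tool frame: the origin (TCP) lies at the very end of the fingers, on their centre line; the grasp point (between the pads) lies 19 mm behind it (r.pinch_z is the distance from the TCP to the grasp point, in m); z points along the fingers, y is the line along which they close (so a half turn about z gives the same grasp; the last joint's range is limited). The gripper opens to 85 mm and grips with 20 to 120 N. Pads are 22 mm wide; open, the fingers measure 114 mm over their backs; the gripper's body (76 mm by 85 mm) begins 54 mm behind the grasp point. The pads swing forward as they close: fully open they stand 13 mm farther back than shut.
Start: joints at [1.238, 0.32, 1.565, -0, 1.257, -0.02], TCP at [0.177, 0.547, 0.231] pointing down, gripper open.
Joint ranges: [-3.11, 3.11], [-0.84, 2.01], [0.21, 2.61], [-1.34, 4.49], [0.05, 2.63], [-2.56, 2.56]. Speed limits (rad/s): [2.57, 2.57, 3.14, 3.14, 3.14, 3.14].

INTERFACE

Orientations are given as a rotation vector (axis times angle).
In Python, from station import r, optics, job, finder gives the robot as it stands.
- The arm moves only by the tool step_arm, never from a script. Its argument "commands" is a list of rows, each an object with "dp": the shift along the tool's x, y, z in cm, a list of three; "spin": the turn about the tool's z in rad; "gripper": the closure, from 0 (fully open) to 1 (shut). In form: [{"dp": [x, y, z], "spin": spin, "gripper": gripper}, ...]. A call has exactly 8 rows; each row is the pose to reach, as a shift and turn from the pose commanded when the call began, along the tool's axes at that moment; what a row does not reach only later rows make up. A row lasts 1/8 s, in which the tool goes at most 62.5 mm and 10.7 degrees, less where a joint would pass 70% of its speed; a pose out of reach is approached as far as the arm can. A call with a gripper value outside its range is refused whole. The fingers move at their own pace and stop on an object; "newtons" is the grip in N (left out, the last holds). Time passes only in rows, so rows that repeat a pose let the fingers close, or fill a call up. It gives the time, the measured TCP pose, the force, the opening and the grip force at its end, in the units of the state.
- r.state(): the state, without advancing time (a new reading comes with each control period).
- optics.capture(name): name is "scene" or "top" or "wrist"; returns a dict with "img" (384x512x3 uint8, blue, green, red), "camera_matrix" (3x3 intrinsics, pixels), "R" (3x3) and "t" (3): a world point X has camera coordinates R X + t. Camera axes: x right, y down, z forward; pixel columns grow to the right and rows downward; lengths in m; the calibration is good to about 2 mm. A picture is of the moment at which its call begins. There is no depth.
- job.sign_off(): hands the job in; it is judged then, once.
Trained networks look in a picture, given as the dict that the camera call returned (one of the last four; its "shot" number tells which), for a name from the list of things; names that differ only in an ending like _2 or _b are one class to them, and where a whole thing is asked for, a point or a joint stands for the part that bears it (a point fixed in the world has none). Each returns a list of dicts, best first, with "confidence" (0 to 1); they miss things now and then, are a little off and sometimes report something else, mostly with a low value. They report only what shows in the picture. A call takes as long as a camera call.
- finder.search_frame(picture, query): "at" ([x, y, z] in m, in the coordinates of the camera as it stood for that picture, good to about 4 mm: the middle of the surface that is visible of it).
- finder.place_of(picture, query): "at" ([x, y, z] in m, in the coordinates of the camera as it stood for that picture, good to about 4 mm: a listed point, or the origin of a listed thing).
The state is a dict: "t": time; "q": joint angles; "dq": joint speeds; "effort": joint torques, N m; "eef_pos": TCP position; "ee_rot": TCP orientation; "force": force on the tool from outside, world axes, zero at the start; "moment": the same for the moment, N m; "gripper_width": opening from 0.0 (shut) to 1.0 (fully open); "grip_force": force on a finger pad.
Only numpy, scipy, OpenCV 4.12 (cv2) and the standard library are available. Lean on these libraries where they do the work, as an engineer would, in place of code of your own. Each camera call takes 0.05 s, during which the arm holds its last target. There are 200 camera calls.

TASK

The lid of the shorter of the two white jars on the desk has been set on crossed and stands high. Turn it back (anticlockwise from above) until it drops into the thread, then screw it forward (clockwise) until it is fully home against its stop, and let go. Leave the mug alone.

Things in the scene. Friction and masses are not known exactly. Their poses are not given: they have to be found in the camera images.
- lid_center (a point): Loose dark steel screw lid of the short jar, ribbed edge, 58 mm across, 30 mm high, 80 g; turns easily. Point on its axis, half-way up; z up. A white bar on its top, near the edge, marks its -x direction. At the start it sits 12 mm too high, its bar 4 to 26 degrees anticlockwise (from above) of the jar's pip. Gripped, it will not fall by itself: lower it with the hand or press lightly.
- jar: The shorter of two white stoneware jars, 76 mm across, shoulder 85 mm high; it cannot move. Origin: centre of its underside, on the desk; z up. A dark pip on its shoulder, facing roughly to the robot, marks its -x direction. lid_center is 114 mm above the origin at the start, 102 mm once dropped. The other jar, 50 mm taller, is closed (top at 167 mm) and fixed.
- jar_rim (a point): Centre of the short jar's neck rim, 113 mm above the desk. Round the neck are 3 thread segments for 3 lugs in the lid (1.5 mm side play). The lid can drop only with its bar 54 to 94 degrees anticlockwise of the jar's pip (best 74). While high, it is stopped with bar and pip in line and at 96 degrees. Dropped, it screws clockwise to a stop, home: bar and pip in line.
- mug: A green mug, 86 mm across, 96 mm high, handle at its -y side, loose on the desk to the left; origin at its underside. A bystander, to be left alone.

How it is judged:
On the way:
1. the lid has been turned back and has dropped into the thread of the short jar: at least 7 mm down, while still more than 30 degrees from home (z of lid_center in the frame of jar below 0.107 m and horizontal distance between lid_center and jar below 0.005 m and angle between the x axis of lid_center and the x axis of jar, either way round above 0.52 rad), for 0.1 s.
At the end, for the whole second after the job is handed in: The lid is on the short jar, down to within 3 mm and turned clockwise to within 15 degrees of its stop (white bar on the lid and dark pip on the jar in line), and let go; the mug is within 30 mm of where it stood (z of lid_center in the frame of jar between 0.098 and 0.105 m and horizontal distance between lid_center and jar below 0.005 m and angle between the x axis of lid_center and the x axis of jar, either way round below 0.262 rad and distance of mug from where it was at the start of the episode below 0.03 m); the robot touches nothing.
It fails at once if the mug was shifted by more than 30 mm (distance of mug from where it was at the start of the episode above 0.03 m).
It also fails if it takes over 40 s, if anything falls off the work surface, if the arm or the gripper's body presses on something with over 40 N, if the wrist force passes 120 N, or if a joint passes its speed limit or range.

## Working session

There is one attempt and no reset: what is moved stays moved. The work goes in short steps, Python scripts to look and compute and a tool call to move; the robot and the scene stay as the last step left them, time stands still between calls to the robot, and variables do not carry over. Pictures are saved under pics/ and viewed, at most 10 in all, crops included, and the job is handed in when it is done.

Besides the shell and the picture viewer there is one more tool, called after "Call:" by a JSON object that holds its "api" and its "payload", one argument or row to a line. step_arm: Moves the arm, as the interface text tells. Its arguments: {"type":"object","properties":{"commands":{"type":"array"},"newtons":{"type":"number"}},"required":["commands"]}

```bash
mkdir -p pics; cat > h.py <<'E'
from station import r, optics, job, finder
import numpy as np, cv2
from scipy.spatial.transform import Rotation as Ro
def w(p,c): return p["R"].T@(np.array(c)-p["t"])
def px(p,X):
    c=p["camera_matrix"]@(p["R"]@np.array(X)+p["t"]); return c[:2]/c[2]
def st():
    s=r.state(); R=Ro.from_rotvec(s["ee_rot"]).as_matrix(); return s,np.array(s["eef_pos"]),R
E
python3 - <<'E'
from h import *
ims=[]
for n in("scene","top"):
    p=optics.capture(n); ims.append(p["img"])
    for q in("lid_center","jar","jar_rim","mug"):
        for d in finder.place_of(p,q)[:2]: print(n,q,round(d["confidence"],2),w(p,d["at"]).round(3),px(p,w(p,d["at"])).round())
s,t,R=st();print(t,R.round(2),s["t"],s["force"],r.pinch_z)
cv2.imwrite("pics/a.png",cv2.resize(np.vstack(ims),(400,600)) if 0 else np.hstack(ims)[:, :][::1,::1] if 0 else cv2.resize(np.hstack(ims),(800,300)))
cv2.imwrite("pics/top.png",ims[1])
E
```

```text
scene lid_center 0.7 [0.493 0.13  0.11 ] [248. 181.]
scene jar 0.91 [ 0.495  0.126 -0.001] [250. 211.]
scene jar_rim 0.91 [0.495 0.126 0.114] [250. 180.]
scene mug 0.78 [ 0.484  0.438 -0.001] [172. 174.]
top lid_center 0.63 [0.496 0.129 0.114] [250. 197.]
top jar 0.58 [ 0.497  0.125 -0.   ] [251. 202.]
top jar_rim 0.66 [0.495 0.125 0.111] [251. 197.]
top mug 0.73 [0.487 0.443 0.001] [157. 206.]
[0.17694102 0.54709216 0.2313333 ] [[-0.95  0.31  0.  ]
 [ 0.31  0.95  0.  ]
 [-0.    0.   -1.  ]] 0.5 [-1.29808711  0.02249092  0.3961828 ] 0.0187
```

View pics/a.png

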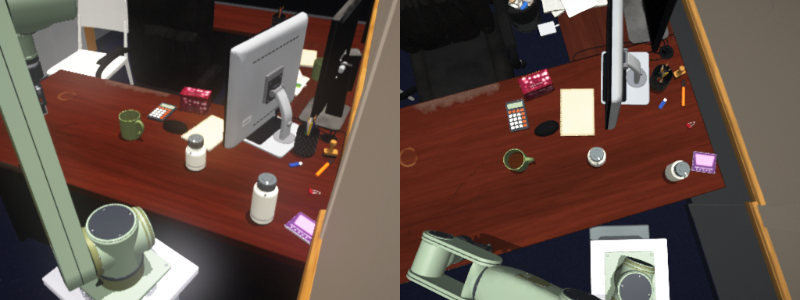

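Call:
{"api": "step_arm", "payload": {
  "commands": [
    {"dp":[-5,-3.8,0],"spin":0.12,"gripper":0},
    {"dp":[-10,-7.6,0],"spin":0.25,"gripper":0},
    {"dp":[-15,-11.4,0],"spin":0.37,"gripper":0},
    {"dp":[-20,-15.2,0],"spin":0.5,"gripper":0},
    {"dp":[-25,-19,0],"spin":0.62,"gripper":0},
    {"dp":[-30,-22.8,0],"spin":0.75,"gripper":0},
    {"dp":[-35,-26.6,0],"spin":0.87,"gripper":0},
    {"dp":[-40,-30.4,0],"spin":1.0,"gripper":0}
  ]
}}

```text
t: 1.5
eef_pos: [0.4636, 0.135, 0.2317]
ee_rot: [1.922, 2.484, 0.002]
force: [0.4, 0.2, 0.2]
gripper_width: 1.0
grip_force: 0.0
```

```bash
python3 - <<'E'
from h import *
p=optics.capture("wrist")
for f in("lid_center","jar","jar_rim"):
    for d in finder.place_of(p,f)[:2]: X=w(p,d["at"]);print(f,round(d["confidence"],2),X.round(4),px(p,X).round())
s,t,R=st();print(t.round(4),R.round(3),s["t"],np.round(s["q"],2),-p["R"].T@p["t"])
cv2.imwrite("pics/w1.png",p["img"])
E
```

```text
lid_center 0.85 [0.4976 0.1266 0.1087] [291. 204.]
jar 0.79 [ 0.4969  0.126  -0.0012] [280. 170.]
[0.4628 0.1359 0.2312] [[-0.253  0.967 -0.001]
 [ 0.967  0.253  0.001]
 [ 0.001 -0.    -1.   ]] 1.7 [0.26 0.17 1.77 0.   1.2  0.01] [0.44240217 0.21553805 0.37439671]
```

View pics/w1.png

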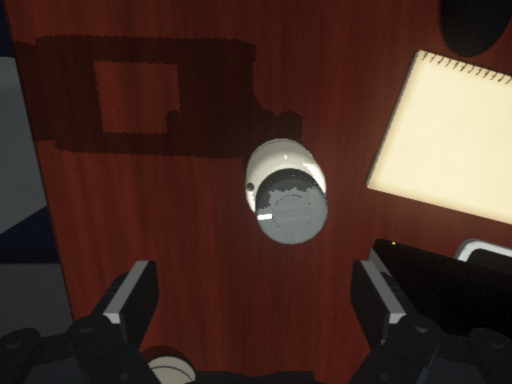

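```bash
cat >> h.py <<'E'
def ray(p,uv,z):
    d=p["R"].T@np.linalg.inv(p["camera_matrix"])@np.array([*uv,1.]); c=-p["R"].T@p["t"]
    return c+d*(z-c[2])/d[2]
E
python3 - <<'E'
from h import *
p=optics.capture("wrist"); 
top=ray(p,(291.5,208),.129); bar=ray(p,(264,216),.129); pip=ray(p,(250,186),.085)
# lid top circle outline centre
g=ray(p,(292,208),.129); print("lidtop c",g.round(4),bar.round(4),pip.round(4))
c=np.array([.497,.1262])
a=lambda X:np.degrees(np.arctan2(X[1]-c[1],X[0]-c[0]))
print("bar",a(bar),"pip",a(pip),"bar ccw of pip",a(bar)-a(pip))
for z in(0.05,.1,.15,.2,.25,.3,.35): print(z,ray(p,(377,240),z).round(3))
q=optics.capture("top"); cv2.imwrite("pics/t2.png",cv2.resize(q["img"][90:290,150:400],(750,600)))
for z in(.1,.2,.3,.4,.5): print(z,ray(q,(271,160),z).round(3))
E
```

```text
lidtop c [0.4943 0.1314 0.129 ] [0.4751 0.1194 0.129 ] [0.4614 0.1268 0.085 ]
bar -162.79774002938396 pip 179.06993473496505 bar ccw of pip -341.867674764349
0.05 [0.609 0.092 0.05 ]
0.1 [0.583 0.111 0.1  ]
0.15 [0.557 0.13  0.15 ]
0.2 [0.531 0.15  0.2  ]
0.25 [0.506 0.169 0.25 ]
0.3 [0.48  0.188 0.3  ]
0.35 [0.454 0.207 0.35 ]
0.1 [0.616 0.06  0.1  ]
0.2 [0.593 0.065 0.2  ]
0.3 [0.569 0.07  0.3  ]
0.4 [0.546 0.075 0.4  ]
0.5 [0.522 0.08  0.5  ]
```

View pics/t2.png

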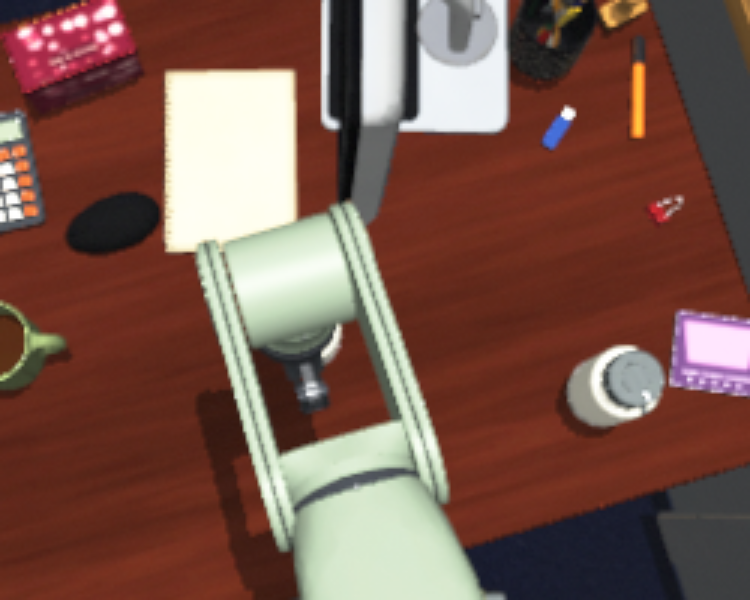

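Call:
{"api": "step_arm", "payload": {
  "commands": [
    {"dp":[-0.8,1.5,0],"spin":0,"gripper":0},
    {"dp":[-1.5,3,0],"spin":0,"gripper":0},
    {"dp":[-1.5,3,1.5],"spin":0,"gripper":0},
    {"dp":[-1.5,3,3],"spin":0,"gripper":0},
    {"dp":[-1.5,3,4.5],"spin":0,"gripper":0},
    {"dp":[-1.5,3,6],"spin":0,"gripper":0},
    {"dp":[-1.5,3,6.5],"spin":0,"gripper":0},
    {"dp":[-1.5,3,6.5],"spin":0,"gripper":0}
  ]
}}

```text
t: 2.8
eef_pos: [0.4953, 0.1299, 0.166]
ee_rot: [-1.917, -2.489, 0.001]
force: [0.3, -0.6, 0.1]
gripper_width: 1.0
grip_force: 0.0
```

```bash
python3 - <<'E'
from h import *
p=optics.capture("wrist"); q=optics.capture("scene")
for c in(p,q):
  for f in("lid_center","jar_rim","jar"):
    for d in finder.place_of(c,f)[:1]: X=w(c,d["at"]);print(f,round(d["confidence"],2),X.round(4))
s,t,R=st();print(t.round(4),R.round(3),s["t"],np.round(s["force"],1))
cv2.imwrite("pics/w2.png",np.hstack([p["img"][60:300,150:450],cv2.resize(q["img"][60:260,150:400],(300,240))]))
for X in([.496,.128,.129],[.496,.128,.085]): print(px(p,X).round(1))
E
```

```text
lid_center 0.59 [0.4977 0.1271 0.1099]
jar 0.93 [0.4976 0.1248 0.0008]
lid_center 0.62 [0.4973 0.132  0.1126]
jar_rim 0.76 [0.4985 0.1248 0.1103]
jar 0.73 [ 0.4971  0.1287 -0.0044]
[0.4956 0.1299 0.1666] [[-0.255  0.967  0.001]
 [ 0.967  0.255  0.   ]
 [ 0.     0.001 -1.   ]] 3.2 [ 0.6 -0.4  0.3]
[254.5 232.1]
[254.4 205.1]
```

View pics/w2.png

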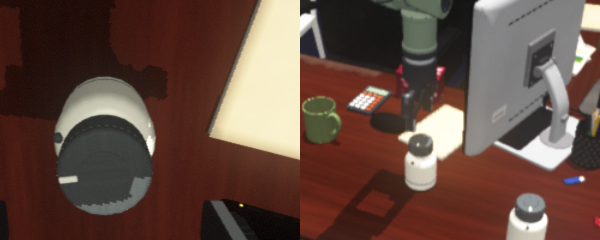

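Call:
{"api": "step_arm", "payload": {
  "commands": [
    {"dp":[-0.15,0,1.2],"spin":0,"gripper":0},
    {"dp":[-0.15,0,2.4],"spin":0,"gripper":0},
    {"dp":[-0.15,0,3.6],"spin":0,"gripper":0},
    {"dp":[-0.15,0,4.8],"spin":0,"gripper":0},
    {"dp":[-0.15,0,6],"spin":0,"gripper":0},
    {"dp":[-0.15,0,6.8],"spin":0,"gripper":0},
    {"dp":[-0.15,0,6.8],"spin":0,"gripper":0},
    {"dp":[-0.15,0,6.8],"spin":0,"gripper":0}
  ]
}}

```text
t: 4.2
eef_pos: [0.4962, 0.1285, 0.0986]
ee_rot: [1.917, 2.488, 0.001]
force: [0.1, -0.8, 0.6]
gripper_width: 1.004
grip_force: 0.0
```

Call:
{"api": "step_arm", "payload": {
  "commands": [
    {"dp":[0,0,0],"spin":0,"gripper":0.3},
    {"dp":[0,0,0],"spin":0,"gripper":0.4},
    {"dp":[0,0,0],"spin":0,"gripper":0.5},
    {"dp":[0,0,0],"spin":0,"gripper":0.5},
    {"dp":[0,0,0],"spin":0,"gripper":0.5},
    {"dp":[0,0,0],"spin":0,"gripper":0.5},
    {"dp":[0,0,0],"spin":0,"gripper":0.5},
    {"dp":[0,0,0],"spin":0,"gripper":0.5}
  ],
  "newtons": 25
}}

```text
t: 5.2
eef_pos: [0.4962, 0.1286, 0.0989]
ee_rot: [1.917, 2.488, 0.001]
force: [-0.1, -0.2, 5.9]
gripper_width: 0.676
grip_force: 26.6
```

```bash
python3 - <<'E'
from h import *
p=optics.capture("wrist")
s,t,R=st();print(t.round(4),R.round(3),s["t"],np.round(s["force"],1),np.round(s["moment"],2),s["gripper_width"],s["grip_force"])
cv2.imwrite("pics/w3.png",p["img"][100:384,100:420])
for z in (.129,.126): print(px(p,[.496,.128,z]).round(1))
E
```

```text
[0.4962 0.1285 0.0989] [[-0.255  0.967  0.001]
 [ 0.967  0.255  0.   ]
 [ 0.     0.001 -1.   ]] 5.25 [-0.1  0.4  5.2] [-0.08  0.14 -0.01] 0.6731179972885601 26.574968271888793
[253.5 302.2]
[253.5 297.5]
```

View pics/w3.png

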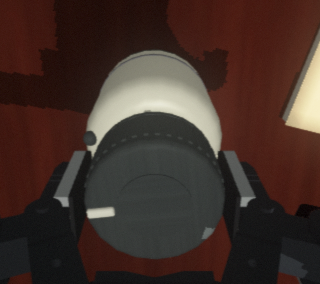

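Call:
{"api": "step_arm", "payload": {
  "commands": [
    {"dp":[0,0,0],"spin":-0.14,"gripper":0.5},
    {"dp":[0,0,0],"spin":-0.28,"gripper":0.5},
    {"dp":[0,0,0],"spin":-0.42,"gripper":0.5},
    {"dp":[0,0,0],"spin":-0.56,"gripper":0.5},
    {"dp":[0,0,0],"spin":-0.7,"gripper":0.5},
    {"dp":[0,0,0],"spin":-0.84,"gripper":0.5},
    {"dp":[0,0,0],"spin":-0.95,"gripper":0.5},
    {"dp":[0,0,0],"spin":-0.95,"gripper":0.5}
  ]
}}

```text
t: 6.25
eef_pos: [0.4953, 0.1282, 0.0977]
ee_rot: [-0.568, -3.088, 0.001]
force: [-0.0, -1.1, -0.7]
gripper_width: 0.675
grip_force: 26.9
```

```bash
python3 - <<'E'
from h import *
p=optics.capture("wrist")
s,t,R=st();print(t.round(4),R.round(3),s["t"],np.round(s["force"],1),np.round(s["moment"],2),s["gripper_width"],s["grip_force"],np.round(s["q"],2))
cv2.imwrite("pics/w4.png",p["img"][100:384,100:420])
E
```

```text
[0.4953 0.1282 0.0978] [[-0.934  0.357 -0.001]
 [ 0.357  0.934 -0.   ]
 [ 0.001 -0.001 -1.   ]] 6.3 [-0.9 -0.5 -2.2] [-0.1   0.06 -0.01] 0.6725037043104899 26.93684248253703 [ 0.23  0.35  1.9  -0.    0.9  -0.98]
```

View pics/w4.png

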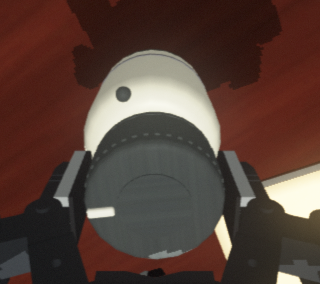

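Call:
{"api": "step_arm", "payload": {
  "commands": [
    {"dp":[0,0,0.2],"spin":0,"gripper":0.5},
    {"dp":[0,0,0.4],"spin":0,"gripper":0.5},
    {"dp":[0,0,0.6],"spin":0,"gripper":0.5},
    {"dp":[0,0,0.8],"spin":0,"gripper":0.5},
    {"dp":[0,0,1.0],"spin":0,"gripper":0.5},
    {"dp":[0,0,1.15],"spin":0,"gripper":0.5},
    {"dp":[0,0,1.15],"spin":0,"gripper":0.5},
    {"dp":[0,0,1.15],"spin":0,"gripper":0.5}
  ]
}}

```text
t: 7.3
eef_pos: [0.4955, 0.1282, 0.087]
ee_rot: [-0.567, -3.089, 0.001]
force: [-3.7, -3.6, 3.4]
gripper_width: 0.674
grip_force: 27.3
```

Call:
{"api": "step_arm", "payload": {
  "commands": [
    {"dp":[0.04,-0.08,0.05],"spin":0.1,"gripper":0.5},
    {"dp":[0.04,-0.08,0.05],"spin":0.25,"gripper":0.5},
    {"dp":[0.04,-0.08,0.05],"spin":0.4,"gripper":0.5},
    {"dp":[0.04,-0.08,0.05],"spin":0.55,"gripper":0.5},
    {"dp":[0.04,-0.08,0.05],"spin":0.7,"gripper":0.5},
    {"dp":[0.04,-0.08,0.05],"spin":0.85,"gripper":0.5},
    {"dp":[0.04,-0.08,0.05],"spin":1.0,"gripper":0.5},
    {"dp":[0.04,-0.08,0.05],"spin":1.15,"gripper":0.5}
  ]
}}

```text
t: 8.3
eef_pos: [0.4972, 0.1284, 0.0871]
ee_rot: [2.16, 2.278, 0.007]
force: [0.1, -2.4, 2.8]
gripper_width: 0.677
grip_force: 27.2
```

```bash
python3 - <<'E'
from h import *
p=optics.capture("wrist")
s,t,R=st();print(t.round(4),R.round(3),s["t"],np.round(s["force"],1),np.round(s["moment"],2),s["gripper_width"],s["grip_force"],np.round(s["q"],2))
cv2.imwrite("pics/w5.png",p["img"][100:384,100:420])
E
```

```text
[0.4972 0.1285 0.087 ] [[-0.05   0.999  0.005]
 [ 0.999  0.05   0.002]
 [ 0.001  0.005 -1.   ]] 8.35 [0.6 0.4 2.1] [-0.02 -0.05 -0.04] 0.6715065368531327 27.231710152700543 [0.23 0.36 1.91 0.   0.86 0.18]
```

View pics/w5.png

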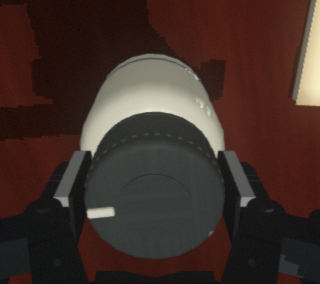

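Call:
{"api": "step_arm", "payload": {
  "commands": [
    {"dp":[0,0,0],"spin":0.04,"gripper":0.5},
    {"dp":[0,0,0],"spin":0.08,"gripper":0.5},
    {"dp":[0,0,0],"spin":0.12,"gripper":0.5},
    {"dp":[0,0,0],"spin":0.16,"gripper":0.5},
    {"dp":[0,0,0],"spin":0.2,"gripper":0.5},
    {"dp":[0,0,0],"spin":0.22,"gripper":0.5},
    {"dp":[0,0,0],"spin":0.22,"gripper":0.5},
    {"dp":[0,0,0],"spin":0.22,"gripper":0.5}
  ]
}}

```text
t: 9.35
eef_pos: [0.4968, 0.1283, 0.0869]
ee_rot: [2.391, 2.035, 0.006]
force: [3.6, 1.6, 4.4]
gripper_width: 0.673
grip_force: 26.2
```

```bash
python3 - <<'E'
from h import *
s,t,R=st();print(t.round(4),R.round(3),s["t"],np.round(s["force"],1),np.round(s["moment"],2),s["gripper_width"],s["grip_force"],np.round(s["q"],2))
E
```

```text
[0.4968 0.1283 0.0869] [[ 0.16   0.987  0.004]
 [ 0.987 -0.16   0.001]
 [ 0.002  0.004 -1.   ]] 9.35 [3.6 1.6 4.4] [ 0.09 -0.61  1.11] 0.672577948347292 26.186444303020835 [0.23 0.36 1.91 0.   0.86 0.39]
```

Call:
{"api": "step_arm", "payload": {
  "commands": [
    {"dp":[0,0,0],"spin":-0.02,"gripper":0.5},
    {"dp":[0,0,0],"spin":-0.02,"gripper":0.2},
    {"dp":[0,0,0],"spin":-0.02,"gripper":0},
    {"dp":[0,0,0],"spin":-0.02,"gripper":0},
    {"dp":[0,0,0],"spin":-0.02,"gripper":0},
    {"dp":[0,0,-1],"spin":-0.02,"gripper":0},
    {"dp":[0,0,-2.5],"spin":-0.02,"gripper":0},
    {"dp":[0,0,-4.5],"spin":-0.02,"gripper":0}
  ]
}}

```text
t: 10.35
eef_pos: [0.4952, 0.1279, 0.1326]
ee_rot: [2.373, 2.058, 0.001]
force: [0.3, -0.2, -0.7]
gripper_width: 1.001
grip_force: 0.0
```

Call:
{"api": "step_arm", "payload": {
  "commands": [
    {"dp":[0,0,-2],"spin":-0.1,"gripper":0},
    {"dp":[0,0,-4],"spin":-0.2,"gripper":0},
    {"dp":[0,0,-6],"spin":-0.3,"gripper":0},
    {"dp":[0,0,-8],"spin":-0.4,"gripper":0},
    {"dp":[0,0,-9],"spin":-0.45,"gripper":0},
    {"dp":[0,0,-9],"spin":-0.45,"gripper":0},
    {"dp":[0,0,-9],"spin":-0.45,"gripper":0},
    {"dp":[0,0,-9],"spin":-0.45,"gripper":0}
  ]
}}

```text
t: 11.35
eef_pos: [0.4948, 0.1278, 0.2209]
ee_rot: [-1.855, -2.535, 0.001]
force: [-0.7, 0.4, 0.3]
gripper_width: 0.998
grip_force: 0.0
```

```bash
python3 - <<'E'
from h import *
p=optics.capture("wrist")
s,t,R=st();print(t.round(4),s["t"],np.round(s["force"],1),s["gripper_width"])
for f in("lid_center","jar"):
    for d in finder.place_of(p,f)[:1]: X=w(p,d["at"]);print(f,round(d["confidence"],2),X.round(4),px(p,X).round())
for z in (.117,.129): print(px(p,[.496,.128,z]).round(1))
cv2.imwrite("pics/w6.png",cv2.resize(p["img"][100:300,180:380],(600,600),interpolation=cv2.INTER_CUBIC))
E
```

```text
[0.4949 0.1278 0.2208] 11.4 [ 0.1 -1.3 -0.4] 0.9988714356307473
lid_center 0.82 [0.4957 0.1251 0.0969] [254. 187.]
jar 0.65 [ 4.990e-01  1.252e-01 -2.000e-04] [257. 161.]
[255.8 192.2]
[255.9 197.5]
```

View pics/w6.png

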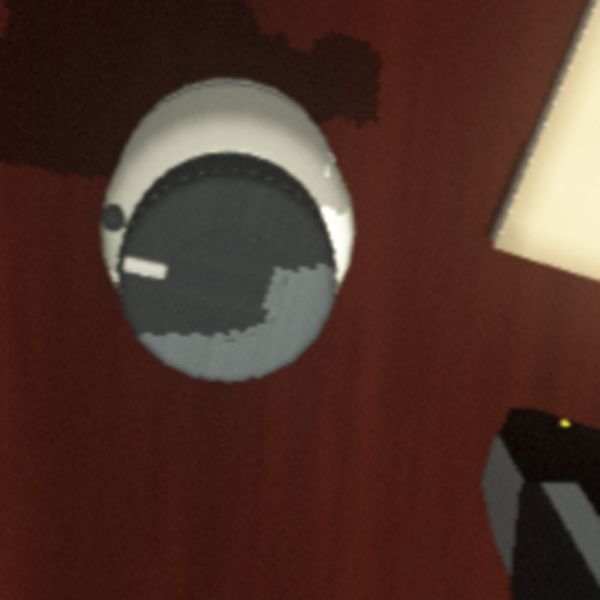

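```bash
python3 - <<'E'
from h import *
p=optics.capture("wrist")
f=lambda u,v:(180+u/3,100+v/3)
az=lambda d:np.degrees(np.arctan2(-d[1],-d[0]))
a,b=ray(p,f(124,263.5),.117),ray(p,f(167,271),.117); print("bar dir",az(a-b))
c=ray(p,f(227.5,281),.117); print("lid c",c.round(4),az((a+b)/2-c))
P=ray(p,f(113,217),.085)
for k in ([.4955,.1255],[.496,.127],c[:2]): print("pip",P.round(4),az(P[:2]-k))
E
```

```text
bar dir 7.229126275917738
lid c [0.4966 0.1269 0.117 ] 7.626032451077048
pip [0.4633 0.1249 0.085 ] 1.0232065911342516
pip [0.4633 0.1249 0.085 ] 3.6320445710275346
pip [0.4633 0.1249 0.085 ] 3.460352316665411
```

```bash
python3 -c "
from h import *
print(job.sign_off())"
```

```text
the job is handed in; nothing more can be done
None
```

The lid was turned back, dropped about 12 mm into the thread, screwed clockwise until the wrist torque showed the stop, and released. The last picture put its bar about 4° from the pip. The arm never went near the mug, and the job was handed in at about 11.5 s; no verdict came back.

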